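Square a cast slab into the finishing jig

ROBOT

A 6-joint arm with a two-finger parallel gripper is mounted at the origin on the work surface. World frame = base frame: x ahead of the robot, y to its left, z up, the work surface at z = 0. Lengths are in m, angles in rad, forces in N, time in s.
With the tool pointing down it reaches from about 0.425 to 0.95 m from the base axis. Payload 3.5 kg.
Tool frame: the origin (TCP) lies at the very end of the fingers, on their centre line; the grasp point (between the pads) lies 19 mm behind it; z points along the fingers, y is the direction in which the jaws open and shut (so a half turn about z gives the same grasp; the last joint's range is limited). The gripper opens to 85 mm and grips with 20 to 120 N. Pads are 22 mm wide; open, the fingers measure 114 mm over their backs; the gripper's body (76 mm by 85 mm) begins 54 mm behind the grasp point. The pads swing forward as they close: fully open they stand 13 mm farther back than shut.
Start: joints at [-1.486, 0.286, 1.577, -0, 1.279, -0.15], TCP at [0.157, -0.656, 0.231] pointing down, gripper open.
Joint ranges: [-2.77, 2.77], [-0.9, 2.22], [0.21, 2.48], [-1.53, 4.67], [0.24, 2.81], [-2.84, 2.84]. Speed limits (rad/s): [2.79, 2.79, 3.14, 3.14, 3.14, 3.14].

INTERFACE

Orientations are given as a unit quaternion [x, y, z, w].
In Python, from plant import get_state, vision, ctrl, cut_out gives the robot as it stands.
- The arm moves only by the tool jog_arm, never from a script. Its argument "commands" is text: rows parted by semicolons, each of 6 numbers parted by spaces: the shift along the world's x, y, z in m, then the turn, a rotation vector about the world's x, y, z in rad. A call has 1 to 20 rows; each row is the pose to reach, as a shift and turn from the pose commanded when the call began; what a row does not reach only later rows make up. A row lasts 1/8 s, in which the tool goes at most 62.5 mm and 10.7 degrees, less where a joint would pass 70% of its speed; a pose out of reach is approached as far as the arm can. A call with a gripper value outside its range is refused whole. "gripper" is the opening in per cent of the stroke, from 0 (shut) to 100 (fully open), set as the call begins (left out, the last holds). The fingers move at their own pace and stop on an object; "grip_force" is the grip in N (left out, the last holds). Time passes only in rows, so rows that repeat a pose let the fingers close. It gives the time, the measured TCP pose, the force and the opening at its end, in the units of the state.
- get_state(): the state, without advancing time (a new reading comes with each control period).
- vision.read_camera(name): name is "scene" or "top" or "wrist"; returns a dict with "frame" (400x640x3 uint8, red, green, blue), "z_map" (400x640 float32, m along the optical axis (not along the pixel's ray), 0 where there is no reading), "fx", "fy", "cx", "cy" (pixels), "D" ([k1, k2, p1, p2, k3] as OpenCV has them; the pictures are not rectified), "R" (3x3) and "t" (3): a world point X has camera coordinates R X + t. Camera axes: x right, y down, z forward; pixel columns grow to the right and rows downward; lengths in m; the calibration is good to about 2 mm. A picture is of the moment at which its call begins.
- ctrl.sign_off(): hands the job in, once; it reports no verdict.
Trained networks look in the newest picture that a camera, given by its name, has taken for a name from the list of things; names that differ only in an ending like _2 or _b are one class to them, and where a whole thing is asked for, a point or a joint stands for the part that bears it (a point fixed in the world has none). Each returns a list of dicts, best first, with "conf" (0 to 1); they miss things now and then, are a little off and sometimes report something else, mostly with a low value. They report only what shows in the picture. A call takes as long as a camera call. They do not tell look-alikes from the thing itself.
- cut_out(camera, query): "pixels" (400x640 bool, what is visible of it) and "box" ([centre column, centre row, width, height] in pixels, round what is visible of it).
The state is a dict: "time": time; "qpos": joint angles; "dq": joint speeds; "joint_efforts": joint torques, N m; "eef_pos": TCP position; "tcp_rot": TCP orientation; "contact_force": force on the tool from outside, world axes, zero at the start; "wrist_torque": the same for the moment, N m; "opening": opening from 0.0 (shut) to 1.0 (fully open).
Only numpy, scipy, OpenCV 4.12 (cv2) and the standard library are available. Lean on these libraries where they do the work, as an engineer would, in place of code of your own. Each camera call takes 0.05 s, during which the arm holds its last target.

TASK

Without lifting anything or gripping the sliding stop, push the oblong concrete slab with the fingertips until it lies flush in the corner of the plywood jig, one long side against the long aluminium fence and one short end against the end stop. Also push the sliding steel stop along the fence until its rubber face is up against the slab's other end, and leave everything else on the table where it stands.

Things in the scene. Friction and masses are not known exactly. Their poses are not given: they have to be found in the camera images.
- jig: Fixed jig: dark plywood board, 12 mm thick, spanning x -152 to +117 mm and y -200 to +250 mm in its own frame; origin on its underside, z up, x roughly away from the robot, y roughly to the robot's left. An aluminium fence runs along its far edge and an aluminium end stop stands at the fence's right end; both rise 22 mm above the board.
- corner (a point): Inner corner of the jig, on the board's top (12 mm above the table), at jig x +70, y -100 mm; axes as the jig's. The fence's work face runs from here along +y for 340 mm (its plane faces -x); the end stop's work face runs from here along -x for 90 mm (its plane faces +y).
- home (a point): Where the centre of the slab's underside lies when the slab is home in the corner, its axes in line with the jig's: jig x +25, y -40 mm, 12 mm above the table.
- slab: The oblong grey concrete slab, 90 mm (its x) by 120 mm (its y) by 25 mm thick, about 0.6 kg (varies), lying loose and askew (within about 20 degrees of square) on the board; too wide for most grippers. Origin at the centre of its underside. It slides under a push of about 2 to 6 N; askew between fence and end stop it can wedge (push the end that lags).
- stop (a joint): Travel of the sliding stop along the fence, in m. It grows as the stop slides towards jig -y (towards the end stop). The rubber face lies at jig y = 0.160 m minus this value; it meets the home slab at 0.140; range 0 to 0.160. About 2 N of friction, and it stays where it is left.
- stop_nose (a point): Middle of the rubber face of the sliding stop, on the slab side (facing jig -y), 27 mm above the table; axes as the jig's. The face is 34 mm wide along jig x (from +36 to +70 mm) and reaches from 14 to 50 mm above the table.
- stop_tail (a point): Middle of the plain steel face of the sliding stop, on the side away from the slab (facing jig +y, 30 mm from the rubber face), 27 mm above the table: the place to push. Same size as the rubber face. The stop's upper 12 mm reaches back over the fence; its flat top is 50 mm above the table.
- jar: Small closed jar, 40 mm across, 50 mm tall, standing on the board's near right corner; leave alone. Origin at the centre of its underside.
- disc: Round reddish cast sample, 60 mm across, 22 mm thick, on the board's near left corner; leave alone. Origin at the centre of its underside.
- bowl: Dark rubber mixing bowl, 130 mm across, 60 mm tall, on the table to the left; leave alone. Origin at the centre of its underside.
- trowel: Spatula with a wooden handle lying on the table to the right; leave alone. Its x axis runs along it.
- mallet: Mallet with a wooden handle lying on the table to the left; leave alone. Its x axis runs along the handle.
- cup: White measuring cup, 80 mm across, 90 mm tall, on the table to the right; leave alone. Origin at the centre of its underside.
Mind the look-alikes: they are no part of the job. Of the things like the slab, leave any that is blue; of the rest the smaller one is meant.

How it is judged:
By the outcome, as a careful person would: the job done as asked, in the order asked, and still so for the second after the job is handed in, with the robot touching nothing.
It also fails if it takes over 61 s, if anything falls off the work surface, if the arm or the gripper's body presses on something with over 40 N, if the wrist force passes 120 N, or if a joint passes its speed limit or range.

## Working session

There is one attempt and no reset: what is moved stays moved. The work goes in short steps, Python scripts to look and compute and a tool call to move; the robot and the scene stay as the last step left them, time stands still between calls to the robot, and variables do not carry over. Pictures are saved under pics/ and viewed, and the job is handed in when it is done.

Besides the shell and the picture viewer there is one more tool, called after ">>>" by a JSON object that holds its "method" and its "body", one argument or row to a line. jog_arm: Moves the arm, as the interface text tells. Its arguments: {"type":"object","properties":{"commands":{"type":"string"},"gripper":{"type":"number"},"grip_force":{"type":"number"}},"required":["commands"]}

```bash
ls; mkdir -p pics; cat > h.py <<'E'
import numpy as np, cv2
from plant import get_state, vision, ctrl, cut_out
def cam(n):
    c=vision.read_camera(n); return c
def save(c,f): cv2.imwrite('pics/'+f,cv2.cvtColor(c['frame'],cv2.COLOR_RGB2BGR))
def K(c): return np.array([[c['fx'],0,c['cx']],[0,c['fy'],c['cy']],[0,0,1.]])
def px2w(c,uv,z=None):
    """z: plane height in world, else uses z_map"""
    uv=np.atleast_2d(np.array(uv,float))
    n=cv2.undistortPoints(uv[:,None],K(c),np.array(c['D']))[:,0]
    d=np.c_[n,np.ones(len(n))]
    R=np.array(c['R']);t=np.array(c['t'])
    o=-R.T@t
    if z is None:
        dep=c['z_map'][uv[:,1].round().astype(int),uv[:,0].round().astype(int)]
        return (d*dep[:,None]-t)@R
    w=d@R
    return o+w*((z-o[2])/w[:,2])[:,None]
def w2px(c,X):
    X=np.atleast_2d(np.array(X,float))
    return cv2.projectPoints(X,cv2.Rodrigues(np.array(c['R']))[0],np.array(c['t'],float),K(c),np.array(c['D']))[0][:,0]
E
python3 - <<'E'
from h import *
for n in ['scene','top','wrist']:
    c=cam(n); save(c,n+'0.png')
    print(n,c['fx'],np.round(c['R'],3).tolist(),np.round(c['t'],3))
s=get_state();print({k:np.round(v,3) for k,v in s.items()})
E
```

```text
pics
scene 411.1776858399231 [[0.441, 0.898, 0.016], [0.759, -0.363, -0.541], [-0.48, 0.25, -0.841]] [-0.224 -0.338  1.415]
top 509.73083872035033 [[-0.022, -1.0, 0.015], [-0.999, 0.021, -0.048], [0.047, -0.016, -0.999]] [0.009 0.483 1.535]
wrist 327.0778404238216 [[0.233, -0.972, -0.002], [-0.934, -0.224, 0.277], [-0.27, -0.063, -0.961]] [-0.673 -0.036  0.378]
{'time': np.float64(0.15), 'qpos': array([-1.486,  0.287,  1.578, -0.   ,  1.279, -0.15 ]), 'dq': array([-0.   , -0.004, -0.003, -0.   , -0.001,  0.001]), 'joint_efforts': array([-0.0000e+00, -4.0661e+01, -2.9314e+01, -0.0000e+00,  4.0000e-03,
        0.0000e+00]), 'eef_pos': array([ 0.157, -0.656,  0.23 ]), 'tcp_rot': array([ 0.993,  0.117,  0.   , -0.001]), 'contact_force': array([ 0.411,  0.248, -0.107]), 'wrist_torque': array([-0.037, -0.014, -0.04 ]), 'opening': np.float64(1.0)}
```

View pics/top0.png

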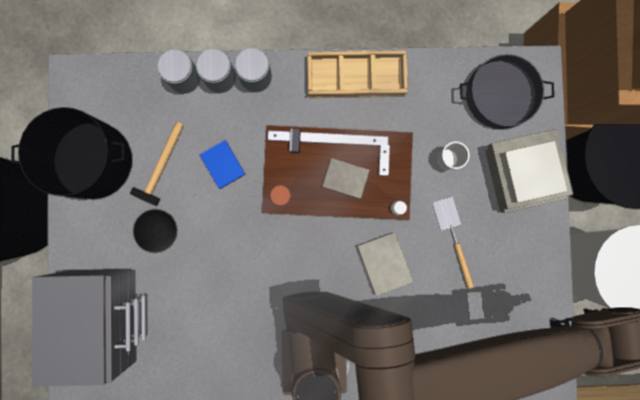

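View pics/scene0.png

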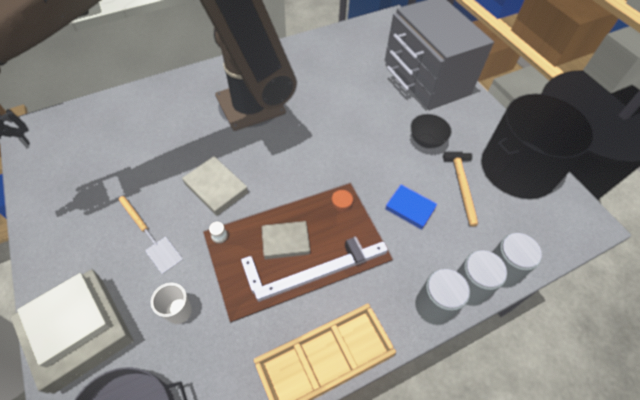

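The top view shows the slab on the board at (346,178). The fence runs along (270..388,137) with the end stop at (384,158), and the sliding stop is at (294,140). The jar is at (399,208) and the disc at (280,195). The look-alikes are the blue slab at (222,165) and the larger grey one at (385,264), which is off the board.

```bash
cat > meas.py <<'E'
from h import *
import sys
tag=sys.argv[1]
def rect(c,m,z):
    cs,_=cv2.findContours(m.astype(np.uint8),cv2.RETR_EXTERNAL,cv2.CHAIN_APPROX_NONE)
    k=max(cs,key=cv2.contourArea)[:,0].astype(float)
    P=px2w(c,k,z)[:,:2]*1000
    (cx,cy),(w,h),a=cv2.minAreaRect(P.astype(np.float32))
    return np.round([cx,cy,w,h,a],1)
for n in ['top','scene']:
    c=cam(n); save(c,n+tag+'.png')
    np.savez('/tmp/%s%s.npz'%(n,tag),**c)
    for q,z in [('jig',.012),('slab',.037),('stop',.05),('jar',.05),('disc',.034)]:
        for r in cut_out(n,q)[:4]:
            if r['conf']<.3: continue
            print(n,q,round(r['conf'],2),np.round(r['box']).astype(int),rect(c,r['pixels'],z))
            np.save('/tmp/%s_%s_%d.npy'%(n,q,int(r['box'][0])),r['pixels'])
    im=cv2.cvtColor(c['frame'],cv2.COLOR_RGB2BGR)
    b=(255,115,165,115) if n=='top' else (195,175,210,150)
    cr=im[b[1]:b[1]+b[3],b[0]:b[0]+b[2]]
    cv2.imwrite('pics/%s%s_z.png'%(n,tag),cv2.resize(cr,(int(b[2]*3.8),int(b[3]*3.8)),interpolation=cv2.INTER_CUBIC))
E
python3 meas.py A
```

```text
top jig 0.81 [338 175 155  98] [561.9 -82.4 451.7 274.2  85.7]
top slab 0.77 [345 179  47  43] [ 540.8 -104.2  121.7   94.4   71.3]
top slab 0.69 [386 266  54  62] [ 284.1 -213.9  160.8  123.1   18.9]
top slab 0.6 [223 163  46  50] [591.2 263.7 121.9  89.8  28.8]
top stop 0.58 [336 174 150  96] [558.7 -80.8 441.2 263.3  86.1]
top stop 0.52 [297 140  10  21] [656.6  43.1  29.7  68.9  88.9]
top stop 0.43 [453 156  32  29] [ 601.2 -426.    93.8   84.1   88.9]
top jar 0.5 [398 210  15  12] [ 449.4 -256.5   44.7   35.6   88.8]
top disc 0.56 [281 196  21  18] [495.5  92.1  55.   52.8  43.8]
scene jig 0.83 [296 254 188 137] [567.5 -84.  452.8 274.6  86.3]
scene slab 0.89 [289 240  49  32] [ 550.5 -108.2  120.2   99.3   71.9]
scene slab 0.72 [215 188  64  60] [ 301.7 -220.1  180.6  129.4   17.7]
scene slab 0.61 [411 209  49  40] [605.6 248.8 118.5 102.5  28.9]
scene slab 0.34 [148 235  62  78] [ 447.4 -414.2  101.    61.7   16.1]
scene stop 0.89 [353 249  23  27] [662.4  37.2  38.9  68.8  85.3]
scene jar 0.84 [219 233  22  20] [ 458.2 -262.6   33.4   58.6   87.1]
scene disc 0.84 [344 199  21  19] [504.6  88.5  60.   68.5  62.6]
```

View pics/topA_z.png

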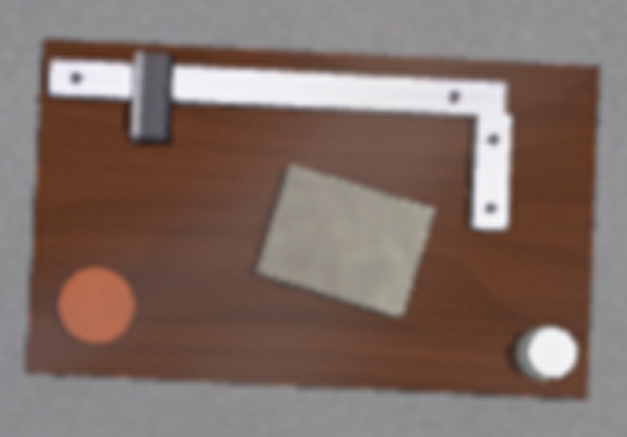

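View pics/sceneA_z.png

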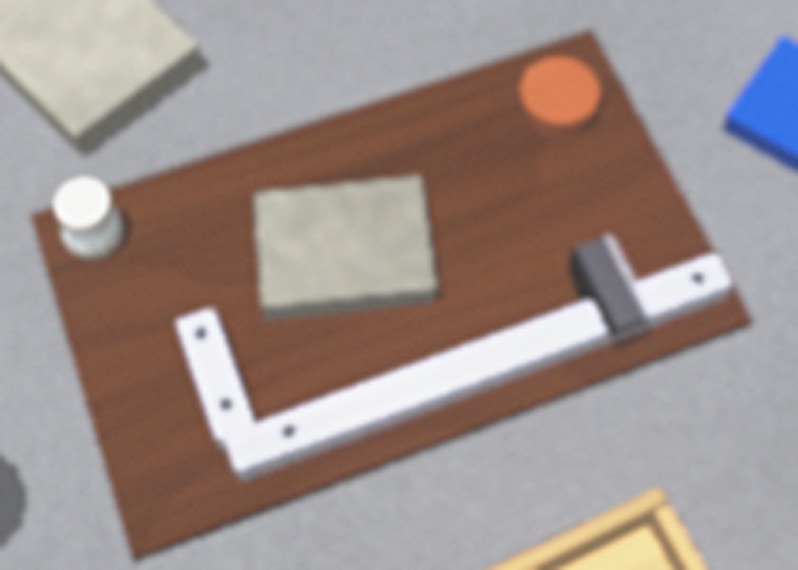

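```bash
cat > ortho.py <<'E'
from h import *
from scipy.ndimage import map_coordinates, gaussian_filter1d
def gray_at(c,X):
    uv=w2px(c,X); return map_coordinates(c['frame'].astype(float).mean(2),[uv[:,1],uv[:,0]],order=1)
def edge_fit(c,p0,p1,z,half=8,n=60,sign=0):
    """find edge near segment p0-p1 (mm, world xy at height z m). returns two pts on fitted line"""
    p0=np.array(p0,float);p1=np.array(p1,float);d=(p1-p0)/np.linalg.norm(p1-p0);nn=np.array([-d[1],d[0]])
    s=np.arange(-half,half+.01,.5);T=np.linspace(0,1,n);off=[]
    for t in T:
        P=p0+t*(p1-p0)+s[:,None]*nn
        g=np.gradient(gaussian_filter1d(gray_at(c,np.c_[P/1000,np.full(len(s),z)]),2))
        if sign: g=np.clip(sign*g,0,None)
        else: g=abs(g)
        w=g*(g>.5*g.max()); i=g.argmax(); w=np.where(abs(s-s[i])<4,w,0)
        off.append((w*s).sum()/w.sum())
    off=np.array(off);L=T*np.linalg.norm(p1-p0)
    k=np.ones(n,bool)
    for _ in range(4):
        a=np.polyfit(L[k],off[k],1);r=off-np.polyval(a,L);k=abs(r)<max(2*np.std(r[k]),.5)
    q=[p0+d*l+nn*np.polyval(a,l) for l in (0,L[-1])]
    return q[0],q[1],np.std(r[k]),k.mean()
def jig2w(J,P):
    x,y,a=J;R=np.array([[np.cos(a),-np.sin(a)],[np.sin(a),np.cos(a)]]);return np.array(P)@R.T+[x,y]
E
cat > jig.py <<'E'
from ortho import *
import sys
from scipy.optimize import least_squares
tag=sys.argv[1]
for n in ['top','scene']:
    c=dict(np.load('/tmp/%s%s.npz'%(n,tag)))
    a=-np.radians(4.1); J=np.array([0,0,a]);J[:2]=np.array([561,-82])-jig2w(J,[-17.5,25])
    segs=[((70,-80),(70,110),.034,'fence'),((60,-100),(-15,-100),.034,'end'),
      ((-152,-180),(-152,230),.012,'near'),((-130,250),(95,250),.012,'left'),((-130,-200),(95,-200),.012,'right'),((117,-180),(117,230),.012,'far')]
    if n=='scene': segs=[s for s in segs if s[3] not in('far','right')]
    for it in range(4):
        obs=[]
        for p,q,z,nm in segs:
            A=jig2w(J,[p,q]);e=edge_fit(c,A[0],A[1],z,half=9 if it==0 else 6)
            obs.append((p,q,e))
        def res(J):
            r=[]
            for p,q,e in obs:
                A=jig2w(J,[p,q]);d=A[1]-A[0];d/=np.linalg.norm(d);nn=np.array([-d[1],d[0]])
                r+=[(e[0]-A[0])@nn,(e[1]-A[1])@nn]
            return r
        J=least_squares(res,J,loss='soft_l1').x
    print(n,'jig',J[:2].round(1),np.degrees(J[2]).round(2))
    for (p,q,z,nm),o,r in zip(segs,obs,np.array(res(J)).reshape(-1,2)): print('  ',nm,r.round(1),round(o[2][2],2),round(o[2][3],2))
    # slab
    m={'top':(541,-104,-18.5),'scene':(548,-106,-18)}[n] if len(sys.argv)<5 else [float(v) for v in sys.argv[2:5]]
    S=np.array([m[0],m[1],np.radians(m[2])])
    ss=[((-45,-50),(-45,50)),((45,-50),(45,50)),((-38,-60),(38,-60)),((-38,60),(38,60))]
    for it in range(4):
        obs=[(p,q,edge_fit(c,*jig2w(S,[p,q]),.037,half=9 if it==0 else 6)) for p,q in ss]
        S=least_squares(res,S,loss='soft_l1').x
    print(n,'slab',S[:2].round(1),np.degrees(S[2]).round(2),'in jig',jig2w((0,0,-J[2]),S[:2]-J[:2]).round(1),np.degrees(S[2]-J[2]).round(2),np.array(res(S)).round(1))
E
python3 jig.py A
```

```text
top jig [ 578.8 -108.5] -3.88
   fence [0.2 0.9] 0.21 0.92
   end [-0.5 -0.7] 0.18 0.92
   near [ 0.1 -0.3] 0.6 0.93
   left [-1.2 -0.7] 0.58 0.97
   right [0.2 0.2] 0.27 0.95
   far [-0.3 -0.5] 0.34 0.98
top slab [ 543.3 -105.9] -18.62 in jig [-35.6   0.3] -14.74 [ 0.  -0.3  0.1  0.2 -0.1  0.4 -0.1 -0.2]
scene jig [ 580.6 -111.5] -3.88
   fence [1.3 1.1] 0.14 1.0
   end [-1.3 -1.4] 0.13 1.0
   near [-0.9 -1.9] 0.29 0.83
   left [-1.4 -1.3] 0.23 0.78
scene slab [ 545.7 -108.2] -18.87 in jig [-35.1   0.9] -15.0 [ 0.3  0.4 -0.4 -0.4  0.1 -0.1 -0.1  0. ]
```

The two cameras agree on the jig: about (579.5, -110) mm with yaw -3.9°. In the jig frame the slab is at (-35, 0.6), turned -14.9°. My plan is to open the fingers along jig y and push +x on the slab's near long side, which should square it up against the fence. Then I'll push -y on its left end, and finally push the stop.

>>> {"method": "jog_arm", "body": {
  "commands": "0.08 0.14 0 0 0 -0.1;0.16 0.28 0 0 0 -0.2;0.3 0.554 -0.10 0 0 -0.302;0.3 0.554 -0.10 0 0 -0.302;0.3 0.554 -0.10 0 0 -0.302;0.3 0.554 -0.10 0 0 -0.302;0.3 0.554 -0.10 0 0 -0.302;0.3 0.554 -0.10 0 0 -0.302;0.3 0.554 -0.10 0 0 -0.302;0.3 0.554 -0.10 0 0 -0.302;0.3 0.554 -0.10 0 0 -0.302;0.3 0.554 -0.10 0 0 -0.302;0.3 0.554 -0.10 0 0 -0.302;0.3 0.554 -0.10 0 0 -0.302;0.3 0.554 -0.10 0 0 -0.302;0.3 0.554 -0.10 0 0 -0.302",
  "gripper": 70
}}

```text
time: 2.75
eef_pos: [0.457, -0.103, 0.1314]
tcp_rot: [0.999, -0.034, 0.0, 0.0]
contact_force: [0.3, -0.4, -0.4]
opening: 0.703
```

>>> {"method": "jog_arm", "body": {
  "commands": "0 0 -0.06 0 0 0;0 0 -0.1 0 0 0;0 0 -0.113 0 0 0;0 0 -0.113 0 0 0;0 0 -0.113 0 0 0"
}}

```text
time: 3.38
eef_pos: [0.4586, -0.1032, 0.0201]
tcp_rot: [0.999, -0.034, 0.002, 0.001]
contact_force: [1.0, -0.1, 0.1]
opening: 0.701
```

```bash
python3 - <<'E'
from h import *
c=cam('scene');im=cv2.cvtColor(c['frame'],cv2.COLOR_RGB2BGR)
cv2.imwrite('pics/B_z.png',cv2.resize(im[130:325,195:405],None,fx=3,fy=3,interpolation=cv2.INTER_CUBIC))
c=cam('wrist');save(c,'Bw.png')
E
```

```text
(no output)
```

View pics/B_z.png

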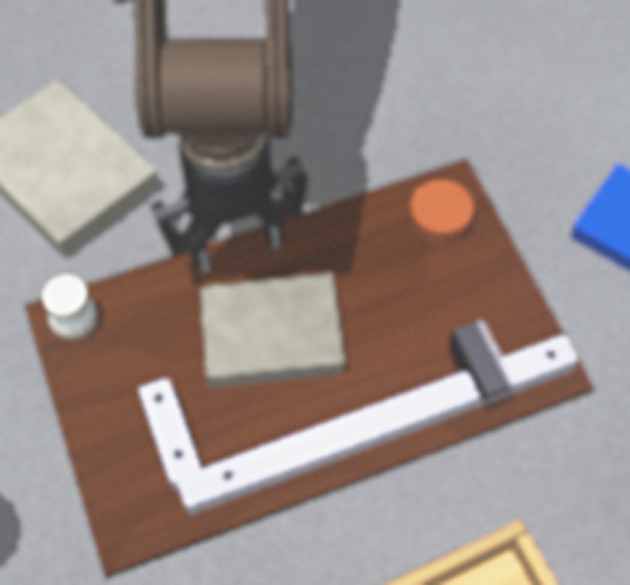

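View pics/Bw.png

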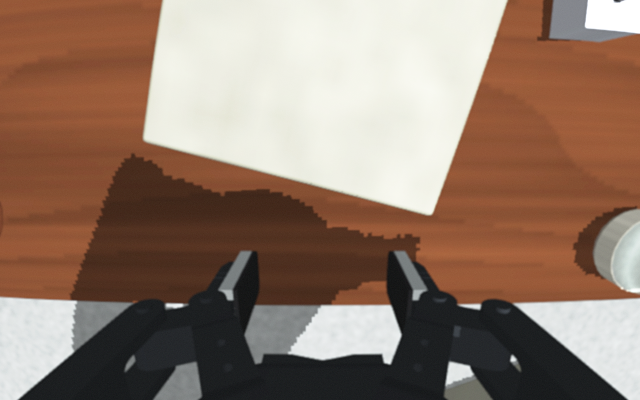

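The wrist view shows the fingertips at (240,280) and (400,280), clear of the slab's near right corner at (432,213). Now I'll push along jig +x.

>>> {"method": "jog_arm", "body": {
  "commands": "0 0 -0.003 0 0 0;0.006 -0.0004 -0.003 0 0 0;0.012 -0.0008 -0.003 0 0 0;0.017 -0.0012 -0.003 0 0 0;0.022 -0.0015 -0.003 0 0 0;0.027 -0.0018 -0.003 0 0 0;0.032 -0.0022 -0.003 0 0 0;0.037 -0.0025 -0.003 0 0 0;0.042 -0.0029 -0.003 0 0 0;0.047 -0.0032 -0.003 0 0 0;0.052 -0.0035 -0.003 0 0 0;0.057 -0.0039 -0.003 0 0 0;0.062 -0.0042 -0.003 0 0 0;0.067 -0.0046 -0.003 0 0 0;0.072 -0.0049 -0.003 0 0 0"
}}

```text
time: 5.35
eef_pos: [0.5255, -0.1067, 0.0146]
tcp_rot: [0.999, -0.033, -0.006, -0.001]
contact_force: [-10.8, -0.2, 8.6]
opening: 0.703
```

```bash
python3 - <<'E'
from h import *
c=cam('scene');im=cv2.cvtColor(c['frame'],cv2.COLOR_RGB2BGR)
cv2.imwrite('pics/C_z.png',cv2.resize(im[130:325,195:405],None,fx=3,fy=3,interpolation=cv2.INTER_CUBIC))
c=cam('wrist');save(c,'Cw.png')
E
```

```text
(no output)
```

View pics/C_z.png

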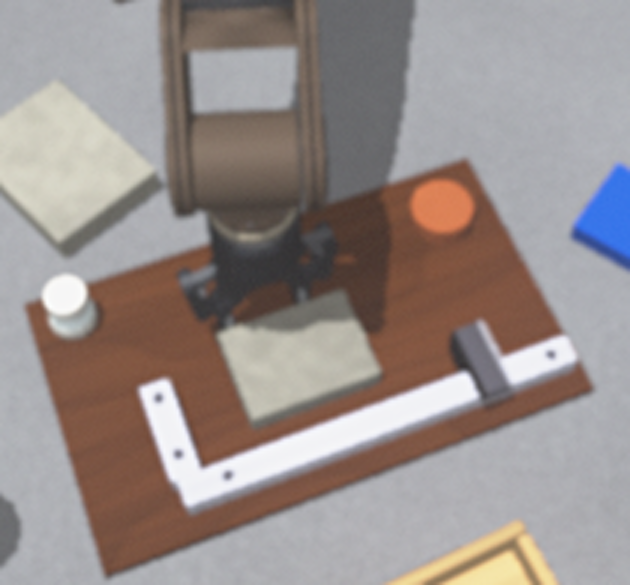

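View pics/Cw.png

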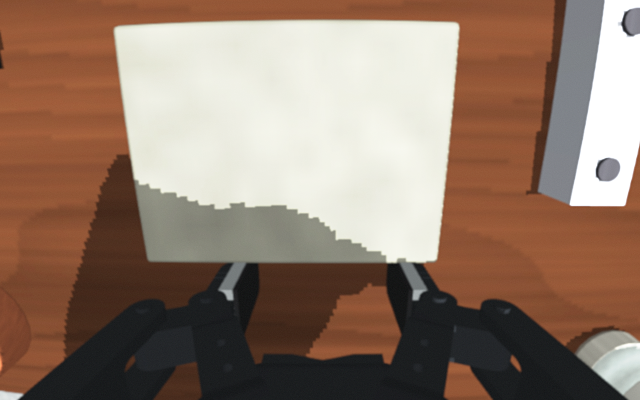

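The slab is now square with both fingertips on its near side, as the wrist picture shows, with contacts near (240,262) and (405,262). I'm raising the fingers slightly because the upward force suggests they're rubbing the board, then pushing on to the fence.

>>> {"method": "jog_arm", "body": {
  "commands": "0.001 0 0.004 0 0 0;0.004 -0.0003 0.004 0 0 0;0.007 -0.0005 0.004 0 0 0;0.010 -0.0007 0.004 0 0 0;0.013 -0.0009 0.004 0 0 0;0.016 -0.0011 0.004 0 0 0;0.018 -0.0012 0.004 0 0 0;0.018 -0.0012 0.004 0 0 0"
}}

```text
time: 6.45
eef_pos: [0.5475, -0.1087, 0.0195]
tcp_rot: [0.999, -0.034, 0.0, 0.0]
contact_force: [-2.7, 0.7, -2.6]
opening: 0.697
```

>>> {"method": "jog_arm", "body": {
  "commands": "0.002 -0.0001 0 0 0 0;0.004 -0.0003 0 0 0 0;0.006 -0.0004 0 0 0 0;0.006 -0.0004 0 0 0 0"
}}

```text
time: 6.95
eef_pos: [0.5515, -0.1088, 0.0195]
tcp_rot: [0.999, -0.033, -0.003, -0.0]
contact_force: [-9.7, 0.7, 4.2]
opening: 0.699
```

```bash
python3 - <<'E'
from h import *
c=cam('scene');im=cv2.cvtColor(c['frame'],cv2.COLOR_RGB2BGR)
cv2.imwrite('pics/D_z.png',cv2.resize(im[130:325,195:405],None,fx=3,fy=3,interpolation=cv2.INTER_CUBIC))
c=cam('wrist');save(c,'Dw.png')
E
```

```text
(no output)
```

View pics/D_z.png

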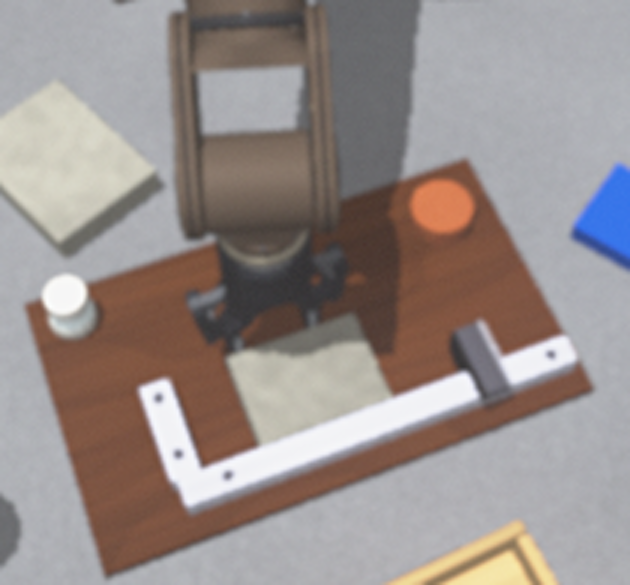

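View pics/Dw.png

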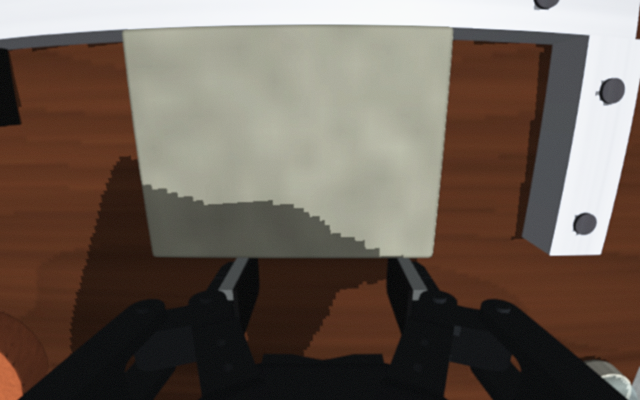

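>>> {"method": "jog_arm", "body": {
  "commands": "0.002 -0.0001 0 0 0 0;0.004 -0.0003 0 0 0 0;0.004 -0.0003 0 0 0 0"
}}

```text
time: 7.42
eef_pos: [0.5515, -0.1088, 0.0195]
tcp_rot: [0.999, -0.033, -0.008, -0.001]
contact_force: [-22.1, -0.2, 15.0]
opening: 0.698
```

The force climbs to 22 N with no motion, so the slab is hard against the fence. I'll back off, lift, close the fingers and move to the slab's left end.

>>> {"method": "jog_arm", "body": {
  "commands": "-0.02 0.001 0 0 0 0;-0.04 0.003 0 0 0 0;-0.04 0.003 0.04 0 0 0;-0.04 0.003 0.08 0 0 0;0.0 0.05 0.08 0 0 0;0.048 0.096 0.08 0 0 0;0.048 0.096 0.08 0 0 0;0.048 0.096 0.08 0 0 0;0.048 0.096 0.08 0 0 0;0.048 0.096 0.08 0 0 0"
}}

```text
time: 8.68
eef_pos: [0.6047, -0.0142, 0.0994]
tcp_rot: [0.999, -0.034, 0.0, 0.0]
contact_force: [0.8, 0.5, -0.1]
opening: 0.7
```

>>> {"method": "jog_arm", "body": {
  "commands": "0 0 0 0 0 0;0 0 0 0 0 0;0 0 0 0 0 0;0 0 0 0 0 0;0 0 0 0 0 0",
  "gripper": 0
}}

```text
time: 9.3
eef_pos: [0.6051, -0.0132, 0.0993]
tcp_rot: [0.999, -0.034, -0.0, -0.0]
contact_force: [0.6, -0.1, 0.3]
opening: -0.0
```

```bash
python3 meas.py E | grep -v jig; python3 jig.py E 605 -104 -3.9|grep -v '  '
```

```text
top slab 0.87 [222 164  43  48] [592.5 262.2 123.1  93.6  29.3]
top slab 0.85 [346 158  36  31] [ 601.1 -120.9   73.    94.6   83. ]
top slab 0.76 [386 265  55  61] [ 284.8 -216.1  165.   126.3   17.6]
top slab 0.56 [338 172 152  96] [ 554.6 -181.7  244.5  269.9   85.5]
top jar 0.71 [397 208  17  17] [ 450.8 -259.5   38.7   38.7   88.3]
top disc 0.77 [279 197  16  16] [496.3 100.   45.6  58.   74.9]
scene slab 0.8 [302 257  54  43] [607.3 -99.6 123.9  91.6  86.8]
scene slab 0.8 [409 210  47  46] [605.4 250.4 120.8 102.6  29.1]
scene slab 0.7 [300 255 191 136] [578.6 -89.4 444.4 270.6  86.3]
scene slab 0.68 [216 186  63  56] [ 299.9 -220.   174.6  126.3   18.9]
scene stop 0.58 [354 250  21  30] [662.2  38.1  38.8  70.6  83.7]
scene jar 0.67 [219 232  22  22] [ 458.7 -263.7   63.8   38.     3.1]
scene jig [ 580.9 -111.5] -3.95
```

View pics/topE_z.png

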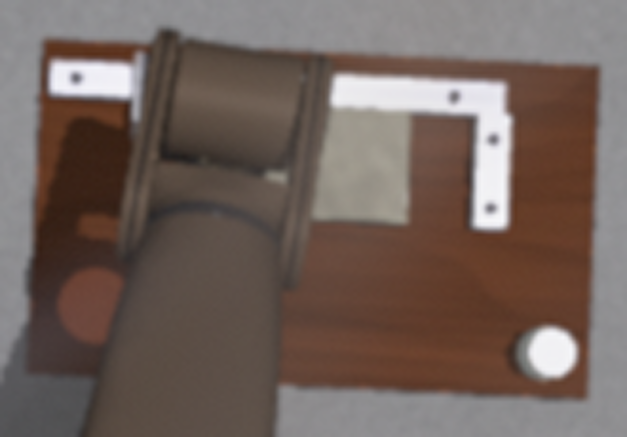

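View pics/sceneE_z.png

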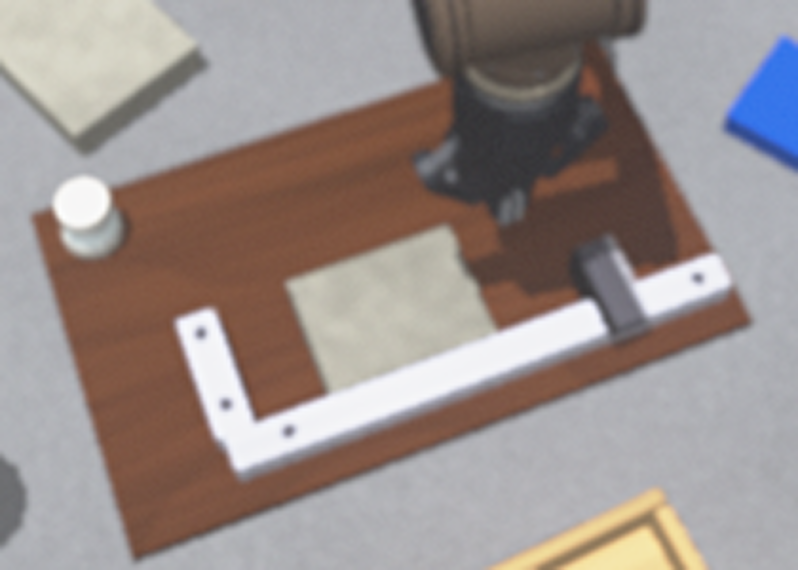

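The slab lies flush along the fence, with its left end at about jig y +74. I'll move a little further left, descend, and push toward the end stop.

>>> {"method": "jog_arm", "body": {
  "commands": "0 0.006 -0.03 0 0 0;0 0.006 -0.07 0 0 0;0 0.006 -0.079 0 0 0;0 0.006 -0.079 0 0 0;-0.0003 0.002 -0.079 0 0 0;-0.0005 -0.002 -0.079 0 0 0;-0.0008 -0.006 -0.079 0 0 0;-0.001 -0.01 -0.079 0 0 0;-0.0013 -0.014 -0.079 0 0 0;-0.0016 -0.018 -0.079 0 0 0;-0.0019 -0.022 -0.079 0 0 0;-0.0022 -0.026 -0.079 0 0 0;-0.0025 -0.03 -0.079 0 0 0;-0.0027 -0.034 -0.079 0 0 0;-0.003 -0.038 -0.079 0 0 0"
}}

```text
time: 11.78
eef_pos: [0.602, -0.0492, 0.0206]
tcp_rot: [0.999, -0.034, -0.0, -0.002]
contact_force: [-1.0, 7.7, 1.8]
opening: -0.001
```

```bash
python3 - <<'E'
from h import *
c=cam('scene');im=cv2.cvtColor(c['frame'],cv2.COLOR_RGB2BGR)
cv2.imwrite('pics/F_z.png',cv2.resize(im[130:325,195:405],None,fx=3,fy=3,interpolation=cv2.INTER_CUBIC))
c=cam('wrist');save(c,'Fw.png')
E
```

```text
(no output)
```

View pics/F_z.png

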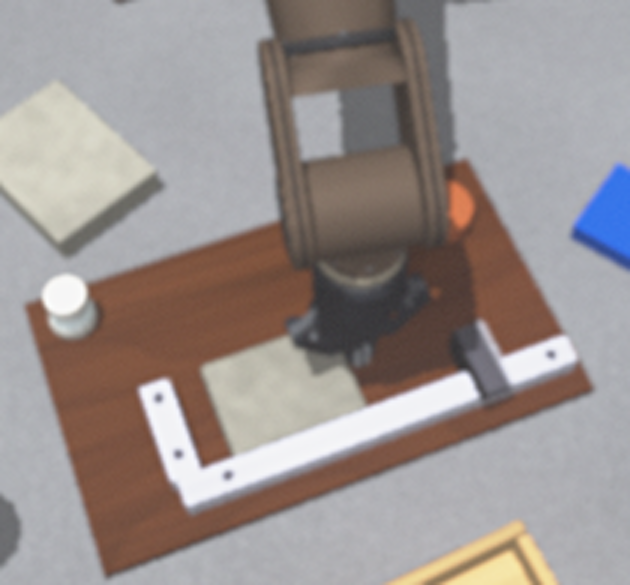

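View pics/Fw.png

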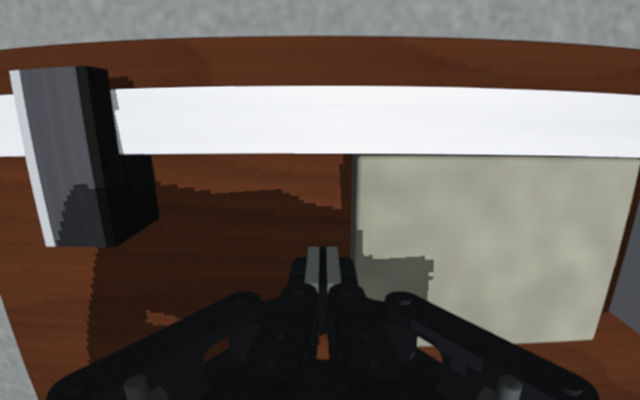

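The slab is sliding along the fence, with finger contact near wrist pixel (350,260). It has about 27 mm left to go.

>>> {"method": "jog_arm", "body": {
  "commands": "-0.0002 -0.003 0 0 0 0;-0.0004 -0.006 0 0 0 0;-0.0006 -0.009 0 0 0 0;-0.0008 -0.012 0 0 0 0;-0.001 -0.015 0 0 0 0;-0.0012 -0.018 0 0 0 0;-0.0014 -0.021 0 0 0 0;-0.0015 -0.023 0 0 0 0;-0.0015 -0.023 0 0 0 0"
}}

```text
time: 13.0
eef_pos: [0.6004, -0.0723, 0.0206]
tcp_rot: [0.999, -0.034, -0.0, -0.002]
contact_force: [-1.1, 6.4, 3.0]
opening: -0.0
```

>>> {"method": "jog_arm", "body": {
  "commands": "-0.0001 -0.002 0 0 0 0;-0.0003 -0.004 0 0 0 0;-0.0003 -0.004 0 0 0 0"
}}

```text
time: 13.38
eef_pos: [0.6001, -0.0762, 0.0206]
tcp_rot: [0.999, -0.034, -0.0, -0.002]
contact_force: [-0.6, 7.7, 1.9]
opening: -0.001
```

>>> {"method": "jog_arm", "body": {
  "commands": "-0.0001 -0.002 0 0 0 0;-0.0003 -0.004 0 0 0 0;-0.0003 -0.004 0 0 0 0"
}}

```text
time: 13.75
eef_pos: [0.5999, -0.079, 0.0206]
tcp_rot: [0.999, -0.034, -0.0, -0.003]
contact_force: [-0.3, 11.3, 3.8]
opening: 0.001
```

```bash
python3 - <<'E'
from h import *
c=cam('scene');im=cv2.cvtColor(c['frame'],cv2.COLOR_RGB2BGR)
cv2.imwrite('pics/G_z.png',cv2.resize(im[195:315,215:345],None,fx=5,fy=5,interpolation=cv2.INTER_CUBIC))
c=cam('wrist');save(c,'Gw.png')
E
```

```text
(no output)
```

View pics/G_z.png

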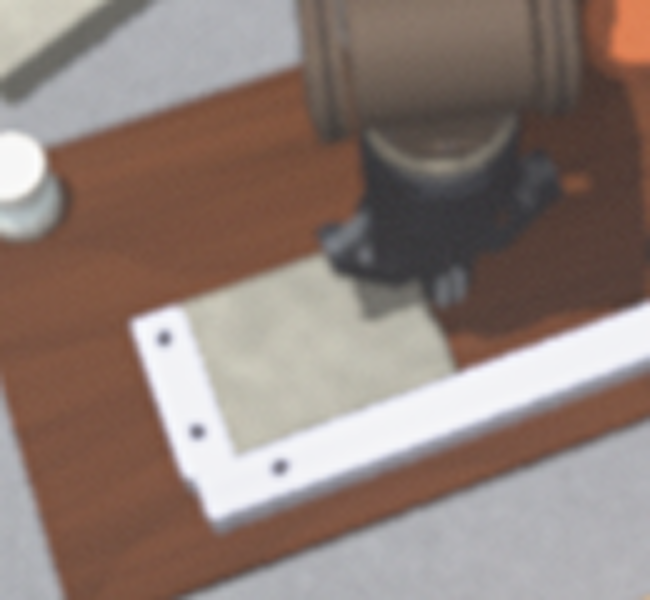

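View pics/Gw.png

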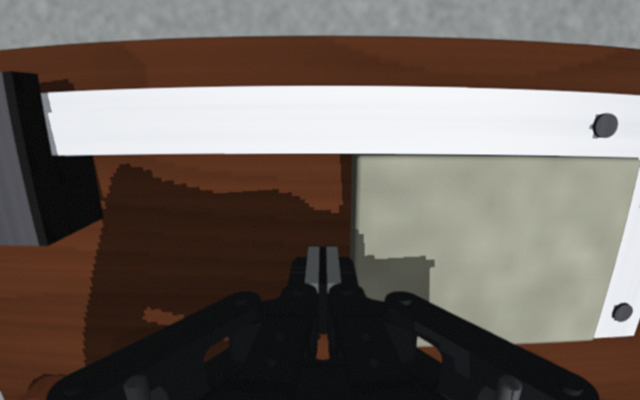

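Contact with the end stop looks close and the force is rising. I'll confirm with a little more push.

>>> {"method": "jog_arm", "body": {
  "commands": "-0.0001 -0.002 0 0 0 0;-0.0003 -0.004 0 0 0 0;-0.0003 -0.004 0 0 0 0"
}}

```text
time: 14.22
eef_pos: [0.5999, -0.0793, 0.0207]
tcp_rot: [0.999, -0.035, -0.0, -0.006]
contact_force: [2.5, 21.4, 4.6]
opening: -0.005
```

It's seated: 21 N with only 0.3 mm of motion. I'll retreat, then re-press gently at the middle of the near side so the slab is also firm on the fence.

>>> {"method": "jog_arm", "body": {
  "commands": "0.001 0.01 0 0 0 0;0.001 0.018 0 0 0 0;0.001 0.018 0.04 0 0 0;-0.04 0 0.06 0 0 0;-0.08 -0.06 0.06 0 0 0;-0.08 -0.063 0.06 0 0 0;-0.08 -0.063 0.03 0 0 0;-0.08 -0.063 0.0 0 0 0;-0.08 -0.063 0.0 0 0 0;-0.08 -0.063 0.0 0 0 0"
}}

```text
time: 15.48
eef_pos: [0.5204, -0.1495, 0.021]
tcp_rot: [0.999, -0.034, 0.0, 0.0]
contact_force: [1.0, -0.7, -0.4]
opening: -0.002
```

```bash
python3 - <<'E'
from h import *
c=cam('wrist');save(c,'Hw.png')
E
```

```text
(no output)
```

View pics/Hw.png

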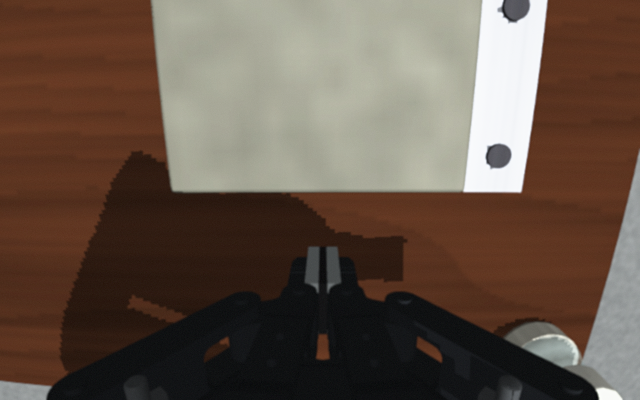

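>>> {"method": "jog_arm", "body": {
  "commands": "0.008 -0.0005 0 0 0 0;0.016 -0.0011 0 0 0 0;0.022 -0.0015 0 0 0 0;0.025 -0.0017 0 0 0 0;0.028 -0.0019 0 0 0 0;0.031 -0.0021 0 0 0 0;0.033 -0.0022 0 0 0 0;0.033 -0.0022 0 0 0 0"
}}

```text
time: 16.52
eef_pos: [0.5484, -0.151, 0.0201]
tcp_rot: [0.999, -0.033, -0.006, -0.001]
contact_force: [-13.3, -0.2, 11.1]
opening: -0.0
```

The fence side is firm at 13 N. Now I'll back off, lift, turn the tool 90° and go beyond the stop's tail.

>>> {"method": "jog_arm", "body": {
  "commands": "-0.015 0.001 0 0 0 0;-0.03 0.002 0 0 0 0;-0.03 0.002 0.05 0 0 0.15;-0.03 0.002 0.1 0 0 0.3;0.0 0.05 0.1 0 0 0.45;0.04 0.1 0.1 0 0 0.6;0.06 0.15 0.1 0 0 0.75;0.08 0.2 0.1 0 0 0.9;0.088 0.25 0.1 0 0 1.05;0.088 0.25 0.1 0 0 1.2;0.088 0.25 0.1 0 0 1.35;0.088 0.25 0.1 0 0 1.5;0.088 0.25 0.1 0 0 1.571;0.088 0.25 0.1 0 0 1.571;0.088 0.25 0.1 0 0 1.571"
}}

```text
time: 18.4
eef_pos: [0.6403, 0.0985, 0.1202]
tcp_rot: [0.731, 0.683, -0.0, -0.0]
contact_force: [1.0, 1.3, 0.1]
opening: 0.001
```

```bash
python3 - <<'E'
from h import *
c=dict(np.load('/tmp/topA.npz'))
def J(w): 
    d=w[:,:2]*1000-[579,-109]; a=np.radians(-3.9);return np.c_[np.cos(a)*d[:,0]+np.sin(a)*d[:,1],-np.sin(a)*d[:,0]+np.cos(a)*d[:,1]].round(1)
print(J(px2w(c,[[255+v/3.8,115+100/3.8] for v in (130,140,172)],.05)))
c=cam('scene');im=cv2.cvtColor(c['frame'],cv2.COLOR_RGB2BGR)
cv2.imwrite('pics/I_z.png',cv2.resize(im[180:325,215:405],None,fx=4,fy=4,interpolation=cv2.INTER_CUBIC))
c=cam('wrist');save(c,'Iw.png')
E
```

```text
[[ 63.8 174.1]
 [ 64.1 166.3]
 [ 65.4 141.3]]
```

View pics/I_z.png

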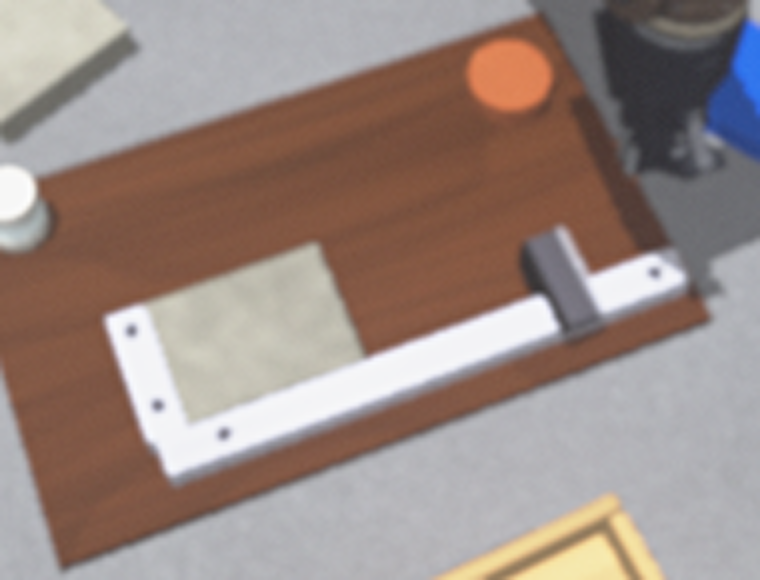

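View pics/Iw.png

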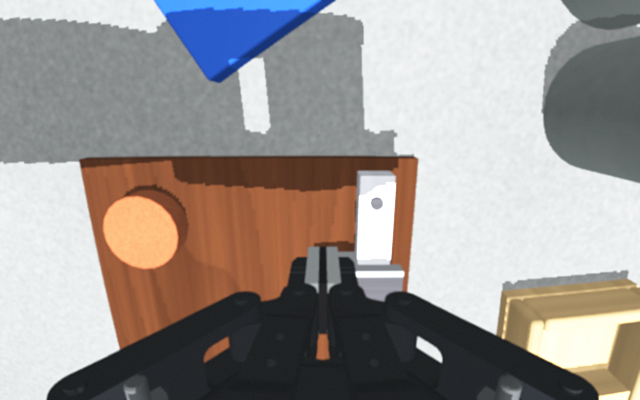

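The slab lies in the corner. The stop's tail is at about jig y 172 and the tool is at jig (46.5, 212). I'll descend and start pushing.

>>> {"method": "jog_arm", "body": {
  "commands": "0 0 -0.05 0 0 0;0 0 -0.088 0 0 0;0 0 -0.088 0 0 0;-0.0007 -0.01 -0.088 0 0 0;-0.0014 -0.02 -0.088 0 0 0;-0.0017 -0.025 -0.088 0 0 0;-0.002 -0.03 -0.088 0 0 0;-0.0024 -0.035 -0.088 0 0 0;-0.0027 -0.04 -0.088 0 0 0;-0.0031 -0.046 -0.088 0 0 0;-0.0035 -0.052 -0.088 0 0 0;-0.0039 -0.058 -0.088 0 0 0;-0.0043 -0.064 -0.088 0 0 0;-0.0047 -0.07 -0.088 0 0 0"
}}

```text
time: 20.25
eef_pos: [0.6359, 0.0281, 0.0323]
tcp_rot: [0.73, 0.683, 0.0, -0.0]
contact_force: [0.5, 2.2, 2.1]
opening: -0.004
```

```bash
python3 - <<'E'
from h import *
c=cam('scene');im=cv2.cvtColor(c['frame'],cv2.COLOR_RGB2BGR)
cv2.imwrite('pics/J_z.png',cv2.resize(im[180:325,215:405],None,fx=4,fy=4,interpolation=cv2.INTER_CUBIC))
E
```

```text
(no output)
```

View pics/J_z.png

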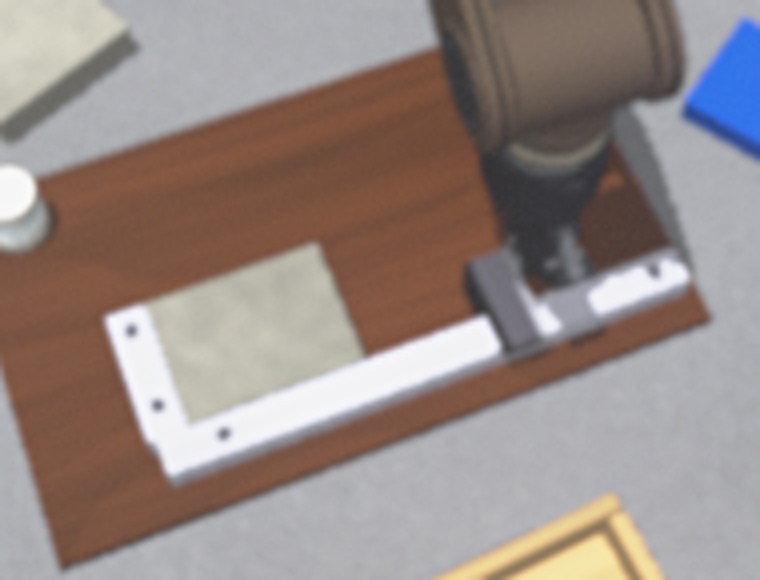

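The stop is sliding, with the finger at its tail near (545,280). I'll continue to just short of the slab.

>>> {"method": "jog_arm", "body": {
  "commands": "-0.0003 -0.005 0 0 0 0;-0.0007 -0.01 0 0 0 0;-0.001 -0.015 0 0 0 0;-0.0014 -0.02 0 0 0 0;-0.0017 -0.025 0 0 0 0;-0.002 -0.03 0 0 0 0;-0.0024 -0.035 0 0 0 0;-0.0027 -0.04 0 0 0 0;-0.0031 -0.045 0 0 0 0;-0.0034 -0.05 0 0 0 0;-0.0037 -0.055 0 0 0 0;-0.0041 -0.06 0 0 0 0;-0.0044 -0.065 0 0 0 0;-0.0046 -0.068 0 0 0 0;-0.0047 -0.07 0 0 0 0"
}}

```text
time: 22.18
eef_pos: [0.631, -0.0416, 0.0322]
tcp_rot: [0.73, 0.683, -0.0, -0.0]
contact_force: [-0.7, 3.0, 0.6]
opening: -0.0
```

>>> {"method": "jog_arm", "body": {
  "commands": "-0.0001 -0.002 0 0 0 0;-0.0003 -0.004 0 0 0 0;-0.0004 -0.006 0 0 0 0;-0.0004 -0.006 0 0 0 0"
}}

```text
time: 22.68
eef_pos: [0.6308, -0.0477, 0.0322]
tcp_rot: [0.73, 0.683, -0.0, 0.0]
contact_force: [-0.6, 1.3, -0.9]
opening: -0.004
```

```bash
python3 - <<'E'
from h import *
c=cam('scene');im=cv2.cvtColor(c['frame'],cv2.COLOR_RGB2BGR)
cv2.imwrite('pics/K_z.png',cv2.resize(im[180:325,215:405],None,fx=4,fy=4,interpolation=cv2.INTER_CUBIC))
E
```

```text
(no output)
```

View pics/K_z.png

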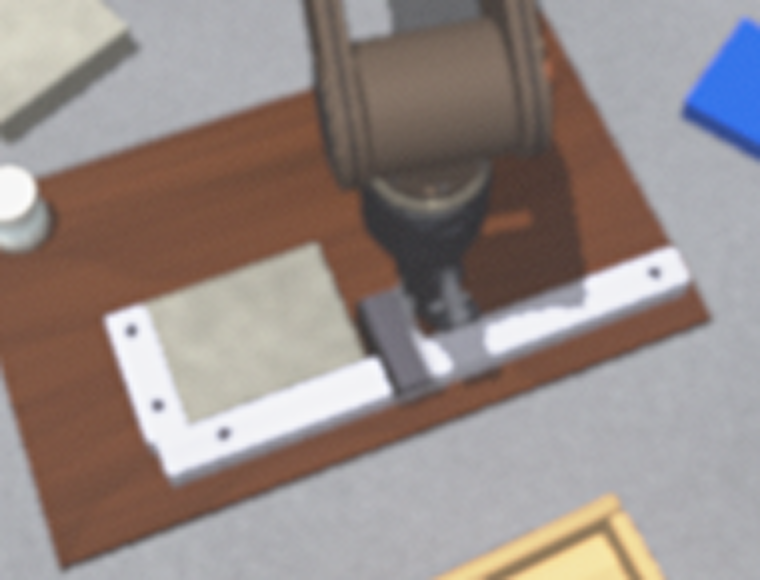

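>>> {"method": "jog_arm", "body": {
  "commands": "-0.0001 -0.0015 0 0 0 0;-0.0002 -0.003 0 0 0 0;-0.0003 -0.0045 0 0 0 0;-0.0003 -0.0045 0 0 0 0"
}}

```text
time: 23.22
eef_pos: [0.6305, -0.0522, 0.0322]
tcp_rot: [0.73, 0.683, -0.0, 0.0]
contact_force: [-1.1, 2.0, 0.2]
opening: -0.004
```

>>> {"method": "jog_arm", "body": {
  "commands": "-0.0001 -0.0015 0 0 0 0;-0.0002 -0.003 0 0 0 0;-0.0002 -0.003 0 0 0 0"
}}

```text
time: 23.6
eef_pos: [0.6305, -0.0535, 0.0323]
tcp_rot: [0.731, 0.683, 0.001, -0.001]
contact_force: [0.4, 6.9, -0.9]
opening: 0.003
```

>>> {"method": "jog_arm", "body": {
  "commands": "-0.0001 -0.0015 0 0 0 0;-0.0002 -0.0025 0 0 0 0;-0.0002 -0.0025 0 0 0 0"
}}

```text
time: 23.98
eef_pos: [0.6305, -0.0536, 0.0324]
tcp_rot: [0.731, 0.682, 0.003, -0.002]
contact_force: [1.8, 13.2, 0.2]
opening: 0.005
```

The stop is up against the slab: 13 N with no motion. Now I'll withdraw +y, lift, and move well clear for a check.

>>> {"method": "jog_arm", "body": {
  "commands": "0.0005 0.008 0 0 0 0;0.0015 0.022 0 0 0 0;0.002 0.03 0.02 0 0 0;0.002 0.03 0.08 0 0 0;0.002 0.03 0.14 0 0 0;0.0 0.09 0.2 0 0 0;-0.02 0.15 0.25 0 0 0;-0.06 0.21 0.25 0 0 0;-0.1 0.27 0.25 0 0 0;-0.15 0.33 0.25 0 0 0;-0.2 0.39 0.25 0 0 0;-0.25 0.45 0.25 0 0 0;-0.25 0.5 0.25 0 0 0;-0.25 0.55 0.25 0 0 0;-0.25 0.6 0.25 0 0 0;-0.25 0.6 0.25 0 0 0"
}}

```text
time: 25.98
eef_pos: [0.3792, 0.5449, 0.2845]
tcp_rot: [0.73, 0.684, 0.001, 0.0]
contact_force: [0.1, 0.1, -0.5]
opening: -0.003
```

```bash
python3 meas.py L ; python3 jig.py L 604.5 -153 -3.9
```

```text
top jig 0.9 [339 175 153  93] [562.2 -82.5 454.7 270.4  86.1]
top slab 0.89 [383 265  56  61] [ 284.6 -213.5  165.2  124.2   18.3]
top slab 0.78 [360 159  41  36] [ 599.2 -150.4  123.9   92.    85.9]
top slab 0.63 [222 164  44  52] [591.7 263.9 125.2  93.   28.8]
top stop 0.73 [336 145   9  21] [647.8 -76.8  30.8  69.3  85.6]
top jar 0.71 [158 164  50  86] [600.5 436.6  91.4 256.2  62.9]
top jar 0.54 [398 209  13  16] [ 449.4 -257.9   41.8   35.6   88.8]
top disc 0.81 [281 197  22  17] [494.7  92.9  56.7  56.9  88.9]
top disc 0.4 [336 141  18  24] [650.8 -78.3  33.1  69.7  88.6]
scene jig 0.68 [296 252 189 137] [567.5 -84.8 450.9 275.8  86. ]
scene slab 0.79 [410 208  48  44] [604.1 249.5 122.9 103.6  27.8]
scene slab 0.66 [432 131  41  36] [390.2 464.2 126.8 147.2  20.9]
scene slab 0.62 [281 263  59  46] [ 604.1 -152.8  121.4   92.4   86.9]
scene slab 0.59 [216 186  63  57] [ 299.1 -219.2  172.8  124.4   18.8]
scene stop 0.83 [308 266  22  24] [653.7 -83.   32.   69.4  84. ]
scene stop 0.51 [279 264  52  42] [ 609.8 -153.1  120.7   92.2   86.9]
scene jar 0.65 [281 265  58  39] [ 609.8 -154.6  120.2   92.2   86. ]
scene jar 0.51 [218 232  17  20] [ 459.4 -263.1   59.4   36.9    3.1]
scene disc 0.88 [343 199  20  20] [503.8  87.2  57.   68.2  62.6]
top jig [ 579.  -108.9] -3.86
   fence [-0.7  1. ] 0.39 0.78
   end [ 0.2 -0.3] 0.42 0.97
   near [ 0.4 -0.2] 0.56 0.9
   left [-0.8 -0.4] 0.55 0.92
   right [0.6 0.5] 0.29 0.92
   far [-0.2 -0.2] 0.34 0.95
top slab [ 601.4 -150.6] -4.32 in jig [ 25.1 -40.1] -0.46 [-0.6 -0.2  0.4  0.4  0.5  0.7 -0.3 -1.3]
scene jig [ 581.  -111.7] -3.88
   fence [0.5 1.5] 0.22 0.78
   end [-1.  -1.3] 0.18 0.98
   near [-0.5 -1.5] 0.28 0.83
   left [-1.2 -1.1] 0.34 0.92
scene slab [ 603.7 -152.9] -3.84 in jig [ 25.4 -39.6] 0.03 [ 0.2  0.2 -0.2 -0.1  0.8  0.6 -0.6 -0.8]
```

View pics/topL_z.png

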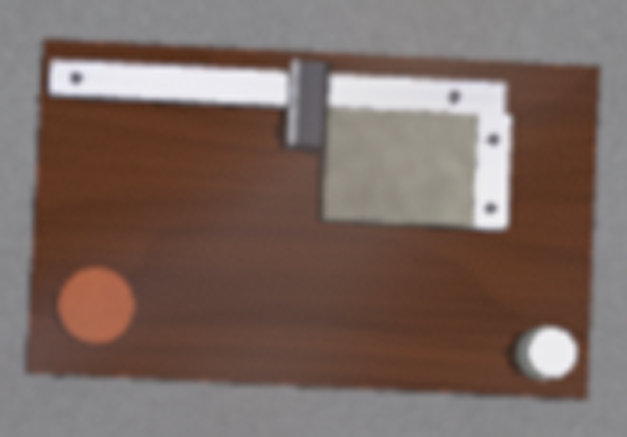

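View pics/sceneL_z.png

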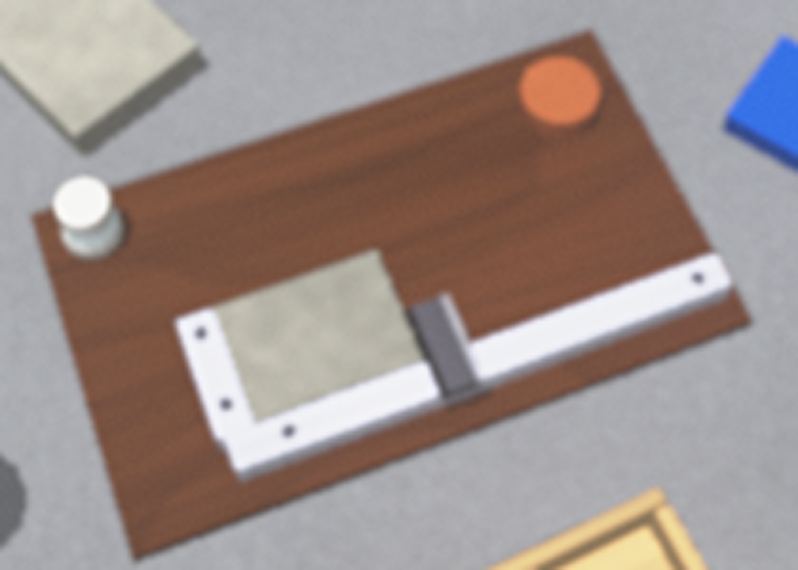

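The slab measures (25.1..25.4, -39.6..-40.1) in the jig frame against a home of (25, -40). The stop sits against its other end, and the jar, disc and look-alikes haven't moved. I'm handing it in.

```bash
python3 -c "
from h import *
s=get_state();print(s['time'],s['contact_force'],np.abs(s['dq']).max())
print(ctrl.sign_off())"
```

```text
26.575 [ 0.63433593 -0.5087136   0.1283094 ] 0.0045810815515578435
the job is handed in; nothing more can be done
None
```

The slab is home in the corner of the jig, and the sliding stop's rubber face is up against its other end. The job is handed in at 26.6 s of the 61 s allowed.

**What I did:**
1. I pushed the slab's near long side with two open fingertips until it was square and firm on the fence (22 N with no motion).
2. With the fingers closed, I pushed its left end to the end stop (21 N, 0.3 mm of motion), then pressed it again against the fence (13 N).
3. I pushed the stop's tail until the rubber face met the slab (13 N with no motion). Nothing was gripped or lifted.

**Last checks:**
- **Slab position:** in the jig frame the top camera gives (25.1, -40.1) mm and the scene camera (25.4, -39.6) mm, against a home of (25, -40).
- **Slab angle:** the cameras disagree slightly, -0.5° from the top and 0.0° from the scene. I put this down to the stop's edge disturbing the top view's edge fit, because the contact forces showed both faces seated.
- **Stop:** in the scene view the gap to the slab looks closed. I didn't measure it separately; the contact force is the evidence.
- **Everything else:** the jar, disc and look-alikes on the table measure where they started, within camera noise. I didn't measure the bowl, trowel, mallet or cup again, but the arm never went down near them.
- **Arm:** it was clear of everything and at rest when I handed in.

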